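# Close a double-lidded bearing tin, then lift only its outer lid and hold it

### The job

Close the loaded tin: take the nested pair of lids by the inner lid's knob, carry both together off the ring stand and lower them, without dropping, until the inner lid is fully seated in the tin's mouth. Then lift the outer lid alone, by its collar, straight up until its rim is above the top of the knob (I want to slip a drying card in), with the inner lid left seated and undisturbed and the tin where it stands. Finish while still holding the outer lid level and still above the tin, touching nothing else, and leave the other things alone.

Things in the scene. Friction and masses are not known exactly. Their poses are not given: they have to be found in the camera images.
- tin: Round open steel tin, loose, about 0.6 kg with the bearings standing in it (27 mm high, far below the lid). Outer diameter 100, inner diameter 93, height 60 mm. Origin: centre of the underside; z up. When the inner lid is seated, its flange lies on the tin's rim and the inner lid's origin is 50 mm above the tin's origin.
- lid_stand: Plain grey plastic ring fixed to the table, outer diameter 106, inner diameter 96, height 18 mm. The lid pair starts on it: the inner lid's flange on the ring's top, its plug inside the ring. Origin: centre of the underside; z up.
- inner_lid: Inner lid, loose, round, 0.2 kg. Origin: centre of its underside. Heights above it: tapered plug 0-10 mm (dia 80 at the foot, 88 from 5 mm up), flange 10-14 (dia 112), boss 14-18 (dia 98), steel stem 18-70 (dia 14), black knob 70-108 (dia 22). Stem and knob stand up through the outer lid's collar; lifting the knob lifts both lids: the outer rests on the flange.
- knob (a point): Grip point of the inner lid on the knob's axis, 90 mm above the inner lid's origin (18 mm below the knob's top, 25 mm above the top of the outer lid's collar while nested).
- outer_lid: Outer lid, loose, round steel, 0.15 kg, an upside-down dish. Origin: centre of the skirt's lower edge. Heights above it: skirt 0-20 mm (outer dia 110, inner 103), flat top 20-23 with a 30 mm hole, hollow collar 23-51 (outer dia 38, inner 30). Nested: origin 14 mm above the inner lid's origin. Its rim is above the knob's top when over 108 mm above that origin.
- collar (a point): Grip point of the outer lid on the collar's axis, 46 mm above the outer lid's origin, 5 mm below the collar's top and 23 mm above the flat top. While nested, the knob's top stands 48 mm above it.
- tall_pot: Bystander: tall slim open steel pot, diameter about 72, height 110 mm, empty. Origin: centre of the underside. Leave alone.
- spool: Bystander: black plastic spool lying flat, diameter 120, height 50 mm. Origin: centre of the underside. Leave alone.
- parts_tray: Bystander: grey open parts tray, 80 x 100 x 35 mm. Origin: centre of the underside. Leave alone.

How it is judged (in metres and radians):
On the way, in this order (a step that is already met when the one before it is completed fails the run):
1. both lids together are off the stand in the air (z of inner_lid in the frame of lid_stand above 0.03 m and z of outer_lid in the frame of inner_lid below 0.02 m), for 0.1 s.
2. the inner lid is fully seated in the tin, with the outer lid nested on it (horizontal distance between inner_lid and tin below 0.005 m and z of inner_lid in the frame of tin below 0.0525 m and angle between inner_lid's own z axis and vertical below 0.06 rad and z of outer_lid in the frame of inner_lid below 0.017 m and horizontal distance between outer_lid and inner_lid below 0.005 m), for 0.2 s.
At the end, for the whole second after the job is handed in: Fingers hold the outer lid still, within 15 deg of level, within 60 mm of the tin's axis, rim above the knob's top, touching nothing else; inner lid seated (2.5 mm of depth, 5 mm of centre), level, untouched; tin upright, within 25 mm of its start (z of outer_lid in the frame of inner_lid above 0.108 m and horizontal distance between outer_lid and tin below 0.06 m and angle between outer_lid's own z axis and vertical below 0.26 rad and linear speed of outer_lid below 0.03 m/s and contact force between the fingers and outer_lid above 1 N and contact force between each of outer_lid, the fingers and inner_lid below 0.1 N and contact force between outer_lid and tin below 0.1 N and horizontal distance between inner_lid and tin below 0.005 m and z of inner_lid in the frame of tin below 0.0525 m and angle between inner_lid's own z axis and vertical below 0.06 rad and angle between tin's own z axis and vertical below 0.05 rad and height (world z) of tin below 0.004 m and distance of tin from where it was at the start of the episode below 0.025 m); the arm keeps its last pose, push and grip.
It fails at once if the outer lid is separated from the inner lid while the inner lid is not seated in the tin, or the inner lid is lifted or tipped as the outer lid comes off (z of outer_lid in the frame of inner_lid above 0.022 m and (horizontal distance between inner_lid and tin above 0.006 m or z of inner_lid in the frame of tin above 0.054 m or angle between inner_lid's own z axis and vertical above 0.08 rad)).
It fails at once if the lids are dropped (fall free from more than about 6 mm) (linear speed of inner_lid above 0.35 m/s and contact force between the fingers and inner_lid below 0.1 N).
It fails at once if the outer lid is dropped (linear speed of outer_lid above 0.35 m/s and contact force between the fingers and outer_lid below 0.1 N and contact force between the fingers and inner_lid below 0.1 N).
It fails at once if a bystander is moved by more than 30 mm (distance of any of tall_pot, spool, parts_tray from where it was at the start of the episode above 0.03 m).
It also fails if it takes over 56 s, if anything falls off the work surface, if the arm or the gripper's body presses on something with over 40 N, if the wrist force passes 120 N, or if a joint passes its speed limit or range.

### The arm

A 6-joint arm with a two-finger parallel gripper is mounted at the origin on the work surface. World frame = base frame: x ahead of the robot, y to its left, z up, the work surface at z = 0. Lengths are in m, angles in degrees, forces in N, time in s.
With the tool pointing down it reaches from about 0.25 to 0.725 m from the base axis. Payload 9.7 kg.
Tool frame: the origin (TCP) lies between the finger pads; the fingertips stand 25 mm ahead of it and the grasp point (between the pads) lies 6 mm ahead of it; z points along the fingers, y is the line along which they close (so a half turn about z gives the same grasp; the last joint's range is limited). The gripper opens to 85 mm and grips with 20 to 120 N. Pads are 22 mm wide; open, the fingers measure 114 mm over their backs; the gripper's body (76 mm by 85 mm) begins 54 mm behind the grasp point. The pads swing forward as they close: fully open they stand 13 mm farther back than shut.
Start: joints at [68.125, 4.979, 10.078, 95.1, 0, 90], TCP at [0.205, 0.51, 0.256] pointing down, gripper open.
Joint ranges: [-179.16, 179.16], [-48.56, 103.87], [-65.8, 70.77], [-126.05, 130.52], [-82.76, 87.17], [-180, 180]. Speed limits (degrees/s): [127.2, 127.2, 147.25, 180, 180, 180].

### API

Orientations are given as [roll, pitch, yaw] about the fixed x, y, z axes, in that order (R = Rz(yaw) Ry(pitch) Rx(roll)).
In Python, from workcell import bot, eyes gives the robot as it stands (bot), with the cameras (eyes).
- The arm moves only by the tool step_hand, called after "Call:" as a command line: name --argument value ..., lists and objects as JSON in quotes. Schema: {"type":"object","properties":{"motion":{"type":"string"},"grip_n":{"type":"number"},"only":{"type":"string"},"quiet":{"type":"boolean"},"lines":{"type":"string"}},"required":["motion"],"additionalProperties":false}. motion is a string of 1 to 5 rows, parted by semicolons, with the numbers parted by commas; each row has 5 numbers: dx, dy, dz in shares of 0.8 m (1.0 is 0.8 m), then a turn about the tool's z in fractions of the full range, 1 being 360 degrees, then the finger opening in m; each row is the pose to reach, as a shift and turn from the pose commanded when the call began, along the tool's axes at that moment; what a row does not reach only later rows make up. A row lasts 1/12 s, in which the tool goes at most 0.0417 m and 7.16 degrees, less where a joint would pass 70% of its speed; a pose out of reach is approached as far as the arm can. The fingers move at their own pace and stop on an object; grip_n is the grip in N (left out, the last holds). Time passes only in rows, so rows that do not move let the fingers close. The tool returns the time, the measured TCP pose, the force, the opening and the grip force at its end. only (a regular expression) keeps the lines of the reply that match it, lines (a string "A,B") keeps lines A to B, and quiet returns only ok. Input that does not fit is refused with a message, and nothing moves.
- bot.get_obs(): the state, without advancing time (a new reading comes with each control period).
- eyes.camera(name): name is "side" or "top"; returns the picture (480x640x3 uint8, blue, green, red); there is no depth.
- eyes.camera_info(name): a dict with "mtx" (3x3 intrinsics, pixels), "extrinsics" (4x4, takes a point from camera to world coordinates). Camera axes: x right, y down, z forward; pixel columns grow to the right and rows downward; lengths in m; the calibration is good to about 2 mm. A picture is of the moment at which its call begins. camera_info takes no time and is no camera call.
- bot.job_done(): hands the job in; it is judged then, once.
The state is a dict: "time": time; "q": joint angles; "qd": joint speeds; "joint_efforts": joint torques, N m; "ee_pos": TCP position; "tcp_rot": TCP orientation; "wrist_force": force on the tool from outside, world axes, zero at the start; "torque": the same for the moment, N m; "opening": finger opening in m; "grasp_force": force on a finger pad.
Only numpy, scipy, OpenCV 4.12 (cv2) and the standard library are available. Lean on these libraries where they do the work, as an engineer would, in place of code of your own. Each camera call takes 0.05 s, during which the arm holds its last target. There are 200 camera calls.

## Working session

There is one attempt and no reset: what is moved stays moved. The work goes in short steps, Python scripts to look and compute and a tool call to move; the robot and the scene stay as the last step left them, time stands still between calls to the robot, and variables do not carry over. Pictures are saved under pics/ and viewed, at most 10 in all, crops included, and the job is handed in when it is done.

```bash
ls; mkdir -p pics; python3 - <<'E'
from workcell import bot, eyes
import cv2
for n in("top","side"):
    im=eyes.camera(n); cv2.imwrite(f"pics/{n}0.png",im)
    i=eyes.camera_info(n); print(n,i["mtx"],i["extrinsics"])
o=bot.get_obs();print(o)
E
```

```text
pics
workcell.py
top [[607.92300374   0.         309.08114759]
 [  0.         607.92300374 237.14725534]
 [  0.           0.           1.        ]] [[ 0.00733639 -0.99133148  0.13117952  0.43621081]
 [-0.99996537 -0.00778833 -0.00293242  0.01949578]
 [ 0.00392867 -0.13115346 -0.99135429  1.29956852]
 [ 0.          0.          0.          1.        ]]
side [[442.71332458   0.         322.54530152]
 [  0.         442.71332458 241.18778811]
 [  0.           0.           1.        ]] [[-0.99284349 -0.08439594  0.08449334  0.51658463]
 [-0.1184045   0.60346293 -0.78855112  0.76182256]
 [ 0.01556191 -0.79291224 -0.6091371   0.65119451]
 [ 0.          0.          0.          1.        ]]
{'time': 0.1, 'q': array([6.81246939e+01, 5.00780051e+00, 1.00401822e+01, 9.51000507e+01,
       1.98415930e-03, 8.99999479e+01]), 'qd': array([ 0.0510768 , -0.05805378,  0.16064777,  0.02393342,  0.0350104 ,
        0.0086808 ]), 'joint_efforts': array([ 6.37708536e-05, -5.21558475e+01,  4.65654945e+01,  1.60141359e-02,
        5.56763621e-05,  3.79579504e-06]), 'ee_pos': array([0.20485056, 0.51024124, 0.25566602]), 'tcp_rot': array([-1.79932331e+02, -1.98421948e-03,  1.58124744e+02]), 'wrist_force': array([-0.02336358,  0.54477285,  0.21230952]), 'torque': array([0.01288783, 0.04604135, 0.02389546]), 'grasp_force': 0.0, 'opening': 0.08527277423026429}
```

View pics/top0.png

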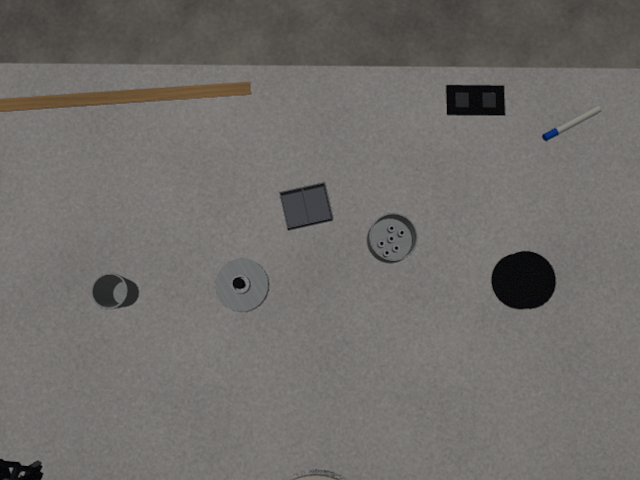

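View pics/side0.png

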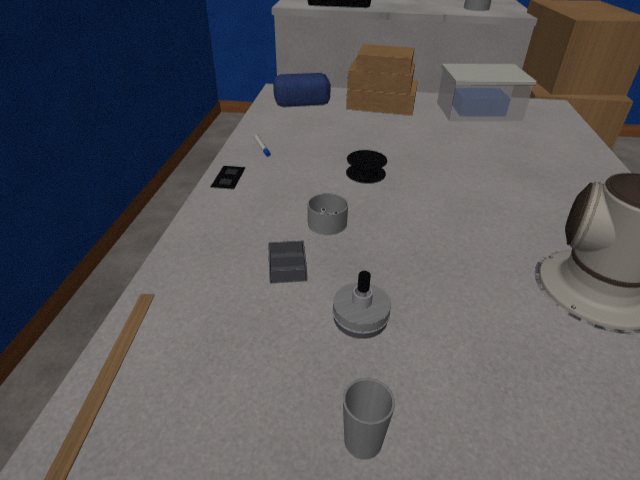

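The top view shows the lid pair at about (242,285), its knob at (240,283), and the tin at (392,238). The tray is at (306,206), the pot at (112,291) and the spool at (524,280). The side view shows the knob at (364,280), the lid at (362,305) and the tin at (327,212). I'll enlarge the lids and the tin.

```bash
python3 - <<'E'
import cv2,numpy as np
t=cv2.imread("pics/top0.png");s=cv2.imread("pics/side0.png")
def c(im,u,v):
    k=cv2.resize(im[v:v+60,u:u+80],None,fx=5,fy=5,interpolation=cv2.INTER_CUBIC)
    k=cv2.convertScaleAbs(k,alpha=1.5)
    for i in range(0,80,10):
        cv2.line(k,(i*5+2,0),(i*5+2,6),(0,255,255),1); cv2.putText(k,str(u+i),(i*5+2,16),0,.35,(0,255,255),1)
    for j in range(10,60,10):
        cv2.line(k,(0,j*5+2),(6,j*5+2),(0,255,255),1);cv2.putText(k,str(v+j),(8,j*5+6),0,.35,(0,255,255),1)
    return k
cv2.imwrite("pics/crop0.png",np.vstack([np.hstack([c(t,202,255),c(t,352,208)]),np.hstack([c(s,324,270),c(s,290,182)])]))
E
```

```text
(no output)
```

View pics/crop0.png

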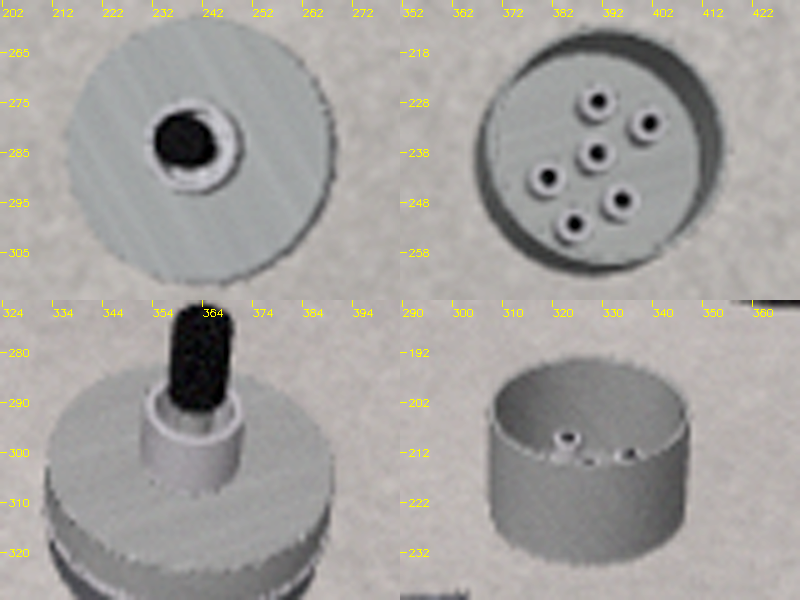

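```bash
cat > m.py <<'E'
from workcell import bot, eyes
import numpy as np
from scipy.optimize import least_squares
I={n:eyes.camera_info(n) for n in("top","side")}
def proj(n,P):
    i=I[n];E=np.linalg.inv(i["extrinsics"]);p=(P@E[:3,:3].T+E[:3,3])@i["mtx"].T
    return p[:,:2]/p[:,2:]
A=np.linspace(0,2*np.pi,721)
def ext(n,x,y,z,cs):
    p=np.vstack([proj(n,np.c_[x+r*np.cos(A),y+r*np.sin(A),0*A+z+h]) for h,r in cs])
    return np.r_[p.min(0),p.max(0)]
def fit(obs,x0,z=None):
    "obs: list of (cam, circles, [umin,vmin,umax,vmax] with nan); z None: solve it too"
    def f(s): 
        r=[(ext(n,s[0],s[1],s[2] if z is None else z,cs)-np.array(m)) for n,cs,m in obs]
        r=np.concatenate(r); return r[~np.isnan(r)]
    s=least_squares(f,x0 if z is None else x0[:2],diff_step=1e-4)
    return s.x,np.round(s.fun,1)
N=np.nan
TIN=[(0,.05),(.06,.05)]
OUT=[(0,.055),(.023,.055)]
KNOB=[(.07,.011),(.108,.011)]
E
python3 - <<'E'
from m import *
L=[(.010,.056),(.014,.056),(.014,.055),(.037,.055)]
lt=[("top",L,[215,257.6,268.8,311.4])];ls=[("side",L[2:],[332.6,N,390.6,N])]
kt=[("top",KNOB,[232.2,276.6,244.8,288.8])];ks=[("side",KNOB,[357.2,270.4,370.2,N])]
tt=[("top",TIN,[366.8,213.6,416,262.8])];ts=[("side",TIN,[307.2,192.8,347.6,234.4])]
for nm,o,z in(("lid top",lt,.008),("knob top",kt,.008),("lidside",ls,.008),("knob side",ks,.008),("all lid",lt+ls+kt+ks,.008),("all lid z",lt+ls+kt+ks,None),("tin top",tt,0),("tin side",ts,0),("tin",tt+ts,0)):
    print(nm,*fit(o,[.4,.1 if 'l' in nm or 'k' in nm else -.12,.01],z))
E
```

```text
lid top [0.50371114 0.15474328] [-0.5 -0.2  0.5  0.2]
knob top [0.5033262  0.15444099] [-0.3 -0.   0.3  0. ]
lidside [0.50407356 0.1544265 ] [0. 0.]
knob side [0.50407393 0.15660888] [-0.2 -0.   0.2]
all lid [0.50381653 0.15483118] [-0.5 -0.2  0.4  0.1  0.1  0.1 -0.5 -0.3  0.2 -0.2 -0.1 -0.6  0.4]
all lid z [0.50380921 0.15475966 0.0061113 ] [-0.3 -0.1  0.5  0.1  0.1  0.  -0.4 -0.2  0.3 -0.2 -0.1  0.1  0.3]
tin top [ 0.60233581 -0.15641992] [-1.1 -0.8  1.1  0.8]
tin side [ 0.60500422 -0.1586158 ] [-0.1 -0.3  0.1  0.2]
tin [ 0.60342233 -0.15678423] [-0.9 -1.3  1.2  0.3  0.5  0.1  0.6  0.7]
```

```bash
cat >> m.py <<'E'
from scipy.spatial.transform import Rotation as R
def go(x,y,z):
    o=bot.get_obs();r=R.from_euler('xyz',o["tcp_rot"],degrees=True)
    print("t",round(o["time"],2),"tcp",np.round(o["ee_pos"],4),"rpy",np.round(o["tcp_rot"],2),"shift",np.round(r.inv().apply(np.array([x,y,z])-o["ee_pos"]),4))
E
python3 -c "
from m import *
go(.5038,.1550,.256)"
```

```text
t 0.1 tcp [0.2049 0.5102 0.2557] rpy [-179.93   -0.    158.12] shift [-4.098e-01 -2.183e-01 -1.000e-04]
```

The manual's scale: shifts go in shares of 0.8 m and turns go in shares of 360 degrees. Converting my numbers, -0.18 m / 0.8 = -0.225, -0.144 m / 0.8 = -0.18.

Call:
step_hand --motion "-0.045,-0.0238,0,0,0.085;-0.09,-0.0475,0,0,0.085;-0.135,-0.0713,0,0,0.085;-0.18,-0.095,0,0,0.085;-0.225,-0.1188,0,0,0.085" --grip_n 40

```text
time: 0.52
ee_pos: [0.3372, 0.3535, 0.256]
tcp_rot: [-180.0, -0.0, 158.2]
wrist_force: [1.2, -0.1, -0.7]
opening: 0.0854
grasp_force: 0.0
```

Call:
step_hand --motion "-0.045,-0.0238,0,0,0.085;-0.09,-0.0475,0,0,0.085;-0.135,-0.0713,0,0,0.085;-0.18,-0.095,0,0,0.085;-0.225,-0.1188,0,0,0.085"

```text
time: 0.93
ee_pos: [0.469, 0.198, 0.2561]
tcp_rot: [-180.0, -0.0, 158.1]
wrist_force: [1.4, 1.2, 0.6]
opening: 0.085
grasp_force: 0.0
```

Call:
step_hand --motion "-0.0313,-0.0175,0,0,0.085;-0.0625,-0.035,0,0,0.085;-0.0625,-0.035,0,0,0.085;-0.0625,-0.035,0,0,0.085"

```text
time: 1.27
ee_pos: [0.5047, 0.1542, 0.2556]
tcp_rot: [-180.0, -0.1, 158.0]
wrist_force: [0.9, 0.3, -0.3]
opening: 0.0846
grasp_force: 0.0
```

```bash
python3 -c "
from m import *
go(.5038,.1550,.104)"
```

```text
t 1.27 tcp [0.5047 0.1542 0.2556] rpy [-1.7996e+02 -6.0000e-02  1.5797e+02] shift [0.0009 0.0006 0.1516]
```

Scaled: 0.13 m / 0.8 = 0.1625, 0.1 m / 0.8 = 0.125.

Call:
step_hand --motion "0.0013,0,0.0438,0,0.085;0.0013,0.0013,0.0875,0,0.085;0.0013,0.0013,0.125,0,0.085;0.0013,0.0013,0.1625,0,0.085;0.0013,0.0013,0.1625,0,0.085"

```text
time: 1.68
ee_pos: [0.5002, 0.1567, 0.1203]
tcp_rot: [-179.7, -0.4, 158.2]
wrist_force: [-0.7, -0.4, 0.2]
opening: 0.0851
grasp_force: 0.0
```

Call:
step_hand --motion "0,0,0.0138,0,0.085;0,0,0.0269,0,0.085;0,0,0.0269,0,0.085"

```text
time: 1.93
ee_pos: [0.5034, 0.157, 0.1043]
tcp_rot: [-180.0, -0.0, 158.2]
wrist_force: [-0.9, 0.0, 0.1]
opening: 0.0854
grasp_force: 0.0
```

```bash
python3 -c "
from m import *
go(.5038,.1550,.104)
import cv2
t=cv2.resize(eyes.camera('top')[235:335,190:290],(390,390),interpolation=2);s=cv2.resize(eyes.camera('side')[230:330,310:410],(390,390),interpolation=2)
cv2.imwrite('pics/g1.png',np.hstack([t,s]))"
```

```text
t 1.93 tcp [0.5034 0.157  0.1043] rpy [-1.7999e+02 -2.0000e-02  1.5816e+02] shift [-0.0011 -0.0017  0.0003]
```

View pics/g1.png

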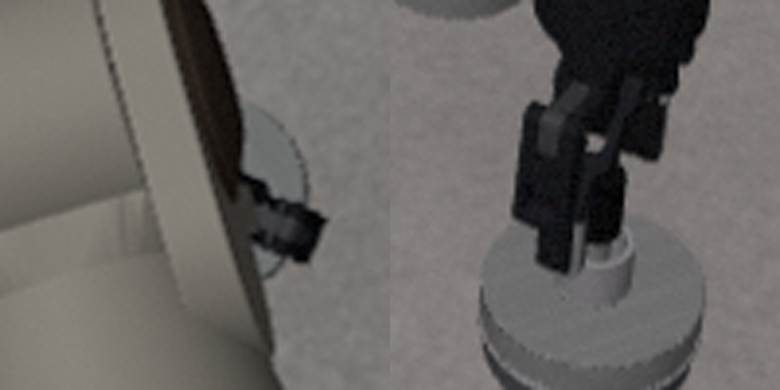

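The side crop at about (590,250) shows the fingers straddling the knob, with the tips above the collar's top. The arm hides most of the lids in the top view. I'll make a small correction and close.

Scaled: -0.0017 m / 0.8 = -0.0021, -0.001 m / 0.8 = -0.0013.

Call:
step_hand --motion "-0.0013,-0.0021,0,0,0.085;-0.0013,-0.0021,0,0,0.06;-0.0013,-0.0021,0,0,0.04;-0.0013,-0.0021,0,0,0.02;-0.0013,-0.0021,0,0,0.0" --grip_n 60

```text
time: 2.45
ee_pos: [0.504, 0.1547, 0.105]
tcp_rot: [180.0, 0.0, 158.1]
wrist_force: [-0.5, -0.1, -0.1]
opening: 0.0386
grasp_force: 0.0
```

Call:
step_hand --motion "0,0,0,0,0;0,0,0,0,0;0,0,0,0,0;0,0,0,0,0"

```text
time: 2.78
ee_pos: [0.504, 0.1548, 0.1049]
tcp_rot: [180.0, 0.0, 158.1]
wrist_force: [-0.5, 1.2, 0.8]
opening: 0.0207
grasp_force: 58.5
```

```bash
python3 -c "
from m import *
go(.5038,.1550,.104)"
```

```text
t 2.78 tcp [0.504  0.1548 0.1049] rpy [1.7999e+02 1.0000e-02 1.5813e+02] shift [0.0003 0.0001 0.0009]
```

Scaled: -0.06 m / 0.8 = -0.075, -0.045 m / 0.8 = -0.0563.

Call:
step_hand --motion "0,0,-0.0063,0,0;0,0,-0.0188,0,0;0,0,-0.0375,0,0;0,0,-0.0563,0,0;0,0,-0.075,0,0"

```text
time: 3.2
ee_pos: [0.5037, 0.1546, 0.1659]
tcp_rot: [-180.0, -0.0, 158.1]
wrist_force: [-0.1, -0.1, -4.0]
opening: 0.0203
grasp_force: 58.8
```

Call:
step_hand --motion "0,0,-0.0188,0,0;0,0,-0.0375,0,0;0,0,-0.05,0,0;0,0,-0.05,0,0"

```text
time: 3.53
ee_pos: [0.5046, 0.1549, 0.2074]
tcp_rot: [179.9, 0.1, 158.1]
wrist_force: [1.3, 0.7, -3.0]
opening: 0.0208
grasp_force: 59.0
```

```bash
python3 -c "
from m import *
go(.6034,-.157,.205)"
```

```text
t 3.53 tcp [0.5046 0.1549 0.2074] rpy [1.7989e+02 1.5000e-01 1.5812e+02] shift [-0.2079 -0.2526  0.0024]
```

Scaled: -0.107 m / 0.8 = -0.1338, -0.028 m / 0.8 = -0.035.

Call:
step_hand --motion "-0.0125,-0.015,0,0,0;-0.035,-0.0425,0,0,0;-0.06,-0.0725,0,0,0;-0.085,-0.1025,0,0,0;-0.11,-0.1338,0,0,0"

```text
time: 3.95
ee_pos: [0.5457, 0.0214, 0.204]
tcp_rot: [-180.0, -0.1, 158.2]
wrist_force: [0.4, 0.9, -3.2]
opening: 0.0208
grasp_force: 59.1
```

Call:
step_hand --motion "-0.025,-0.0306,0,0,0;-0.05,-0.0613,0,0,0;-0.075,-0.0913,0,0,0;-0.1,-0.1213,0,0,0;-0.125,-0.1525,0,0,0"

```text
time: 4.37
ee_pos: [0.593, -0.1294, 0.2038]
tcp_rot: [-180.0, -0.1, 158.1]
wrist_force: [1.2, 1.0, -2.9]
opening: 0.0206
grasp_force: 59.1
```

Call:
step_hand --motion "-0.015,-0.0181,0,0,0;-0.0244,-0.0294,0,0,0;-0.0244,-0.0294,0,0,0;-0.0244,-0.0294,0,0,0;-0.0244,-0.0294,0,0,0"

```text
time: 4.78
ee_pos: [0.6021, -0.156, 0.2045]
tcp_rot: [180.0, -0.1, 158.2]
wrist_force: [-0.4, 0.4, -3.0]
opening: 0.0205
grasp_force: 59.1
```

```bash
python3 -c "
from m import *
go(.6034,-.157,.205)
import cv2
s=eyes.camera('side');cv2.imwrite('pics/s2raw.png',s);cv2.imwrite('pics/t2raw.png',eyes.camera('top'))
u,v=265,125
k=cv2.convertScaleAbs(cv2.resize(s[v:v+120,u:u+130],None,fx=5,fy=5,interpolation=2),alpha=1.5)
for i in range(0,130,10): cv2.putText(k,'|'+str(u+i),(i*5+0,10),0,.35,(0,255,255),1)
for j in range(10,120,10): cv2.putText(k,'-'+str(v+j),(0,j*5+6),0,.35,(0,255,255),1)
cv2.imwrite('pics/s2.png',k)"
```

```text
t 4.78 tcp [ 0.6021 -0.156   0.2045] rpy [ 1.7999e+02 -5.0000e-02  1.5816e+02] shift [-0.0015 -0.0005 -0.0005]
```

View pics/s2.png

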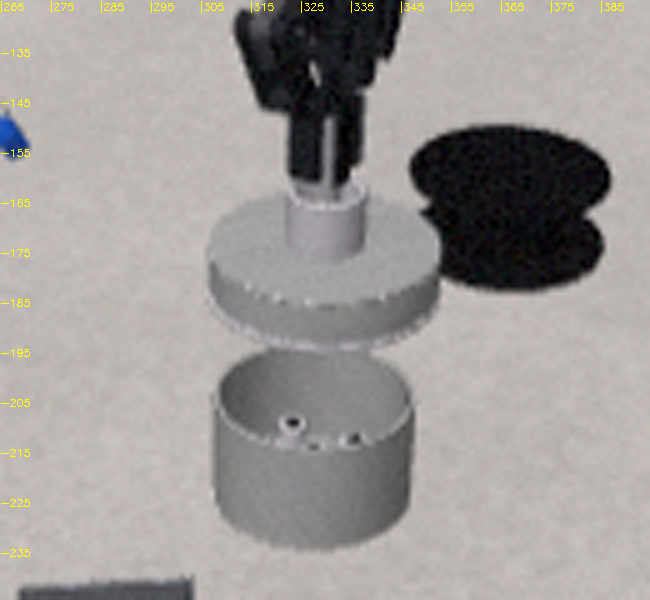

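```bash
python3 - <<'E'
from m import *
L=[(.010,.056),(.014,.056),(.014,.055),(.037,.055)]
m=[306.2,162.6,353.0,194.2]
print(fit([("side",L,m)],[.6,-.157],.1075),fit([("side",L,m)],[.6,-.157,.1]))
print(fit([("side",TIN,[307.2,192.8,347.3,234.4])],[.6,-.157],0))
E
```

```text
(array([ 0.60139534, -0.15975514]), array([-0.1, -0.9,  0.2,  0.7])) (array([ 0.60315968, -0.17912423,  0.0962949 ]), array([ 0.3, -0.5, -0.3,  0.5]))
(array([ 0.60537503, -0.15860721]), array([-0.2, -0.3,  0.2,  0.2]))
```

View pics/t2raw.png

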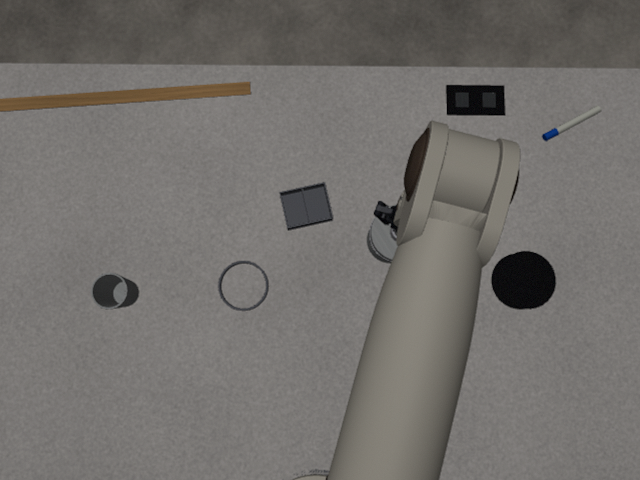

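```bash
python3 - <<'E'
from m import *
import cv2
IN=[(.06,.0465)]
o=[("top",TIN,[366.8,N,N,262.8]),("top",IN,[N,213.6,416,N])]
print(fit(o,[.6,-.157],0))
for a in ([366.8,N,N,262.8],):
  x=fit(o,[.6,-.157],0)[0]; print(ext("top",*x,0,TIN),ext("top",*x,0,IN))
t=cv2.imread('pics/top0.png').mean(2)
print("col392 up",t[206:222,391:395].mean(1).round()," down",t[255:270,391:395].mean(1).round())
print("row238 left",t[236:241,360:376].mean(0).round()," right",t[236:241,406:424].mean(0).round())
s=cv2.imread('pics/side0.png').mean(2)
print("side row215 L",s[213:218,300:314].mean(0).round(),"R",s[213:218,340:354].mean(0).round())
s=cv2.imread('pics/s2raw.png').mean(2)
print("lid row182 L",s[177:181,300:314].mean(0).round(),"R",s[177:181,346:360].mean(0).round())
E
```

```text
(array([ 0.60413475, -0.15826963]), array([-0.3, -0.1,  0. ,  0.2]))
[366.54032269 211.97986896 417.9474889  262.74785899] [371.08602918 213.64809884 416.24798198 258.42584287]
col392 up [120. 119. 121. 122. 124. 124. 119.  99.  64.  40.  43.  42.  58.  95.
 110. 108.]  down [109. 107. 108. 105. 104.  91.  36.  60. 100. 120. 118. 116. 117. 118.
 118.]
row238 left [118. 116. 117. 118. 119. 120. 104.  67.  56.  83. 105. 101. 109. 108.
 108. 108.]  right [106. 106. 105. 106. 106.  88.  54.  59.  59.  58.  83. 110. 116. 121.
 122. 122. 122. 122.]
side row215 L [122. 123. 122. 124. 123. 124. 123. 103.  77.  81.  83.  86.  87.  88.] R [ 70.  66.  64.  60.  59.  57.  55.  81. 118. 119. 119. 119. 118. 116.]
lid row182 L [123. 123. 125. 124. 124. 124. 109.  81.  88. 103. 104. 107. 108. 109.] R [108. 108. 106. 103.  96.  86.  65.  35.  25.  17.  13.  10.  12.  13.]
```

```bash
python3 -c "
from m import *
go(.6052,-.1583,.165)"
```

```text
t 4.88 tcp [ 0.6023 -0.1558  0.2049] rpy [ 1.7999e+02 -1.0000e-02  1.5820e+02] shift [-0.0037 -0.0012  0.0399]
```

Call:
step_hand --motion "-0.0046,-0.0015,0.0125,0,0;-0.0046,-0.0015,0.0313,0,0;-0.0046,-0.0015,0.05,0,0;-0.0046,-0.0015,0.05,0,0;-0.0046,-0.0015,0.05,0,0"

```text
time: 5.3
ee_pos: [0.6049, -0.1589, 0.1637]
tcp_rot: [-180.0, -0.1, 158.2]
wrist_force: [-0.4, 0.1, -2.9]
opening: 0.0201
grasp_force: 59.0
```

```bash
python3 -c "
from m import *
go(.6052,-.1583,.147)
import cv2
s=eyes.camera('side')
u,v=285,155
k=cv2.convertScaleAbs(cv2.resize(s[v:v+90,u:u+90],None,fx=6,fy=6,interpolation=2),alpha=1.5)
for i in range(0,90,10): cv2.putText(k,'|'+str(u+i),(i*6,10),0,.35,(0,255,255),1)
for j in range(10,90,10): cv2.putText(k,'-'+str(v+j),(0,j*6+6),0,.35,(0,255,255),1)
cv2.imwrite('pics/s3.png',k)"
```

```text
t 5.3 tcp [ 0.6049 -0.1589  0.1637] rpy [-1.7998e+02 -1.1000e-01  1.5816e+02] shift [-0.0001  0.0007  0.0167]
```

View pics/s3.png

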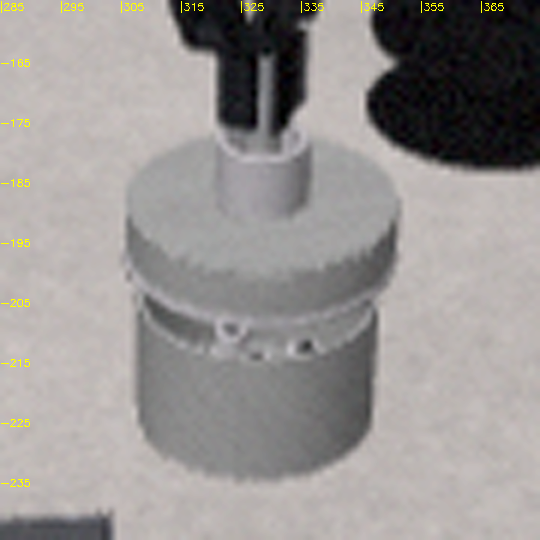

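The lid sits just over the mouth. Its outline runs from column 305.6 to 351.4, and the tin's from about 307.4 to 347.6. I'll check those numbers against the model.

```bash
python3 - <<'E'
from m import *
L=[(.010,.056),(.014,.056),(.014,.055),(.037,.055)]
print(fit([("side",L,[305.6,N,351.4,N]),("side",[(.014,.056),(.010,.056)],[N,N,N,208.6])],[.6,-.157],.0668))
print(ext("side",.6052,-.1585,0,TIN),ext("side",.6052,-.1585,.0668,L))
E
```

```text
(array([ 0.60355219, -0.16454998]), array([-0.,  0., -0.]))
[307.06079128 192.51459696 347.57197367 234.66940303] [304.54807391 176.45505129 350.56134869 209.94951973]
```

Scaled: 0.0085 m / 0.8 = 0.0106, 0.0013 m / 0.8 = 0.0016.

Call:
step_hand --motion "-0.0011,0.0016,0,0,0;-0.0011,0.0016,0.0038,0,0;-0.0011,0.0016,0.0075,0,0;-0.0011,0.0016,0.0106,0,0;-0.0011,0.0016,0.0106,0,0"

```text
time: 5.77
ee_pos: [0.6065, -0.1585, 0.1557]
tcp_rot: [-180.0, -0.0, 158.1]
wrist_force: [-0.1, 0.7, -4.7]
opening: 0.0206
grasp_force: 59.1
```

Call:
step_hand --motion "0,0,0.0025,0,0;0,0,0.005,0,0;0,0,0.005,0,0"

```text
time: 6.02
ee_pos: [0.6065, -0.1585, 0.1518]
tcp_rot: [180.0, -0.0, 158.1]
wrist_force: [0.1, 0.1, -4.5]
opening: 0.0203
grasp_force: 59.1
```

```bash
python3 -c "
from m import *
go(.6062,-.158,.147)"
```

```text
t 6.02 tcp [ 0.6065 -0.1585  0.1518] rpy [ 1.8000e+02 -3.0000e-02  1.5812e+02] shift [0.0005 0.0004 0.0048]
```

Scaled: 0.003 m / 0.8 = 0.0038, 0.002 m / 0.8 = 0.0025.

Call:
step_hand --motion "0,0,0.0013,0,0;0,0,0.0025,0,0;0,0,0.0038,0,0;0,0,0.0038,0,0"

```text
time: 6.35
ee_pos: [0.6066, -0.1585, 0.1491]
tcp_rot: [180.0, -0.0, 158.1]
wrist_force: [-0.8, 1.0, -4.2]
opening: 0.0203
grasp_force: 59.2
```

Call:
step_hand --motion "0,0,0.0013,0,0;0,0,0.0013,0,0"

```text
time: 6.52
ee_pos: [0.6066, -0.1585, 0.1481]
tcp_rot: [180.0, -0.0, 158.1]
wrist_force: [-1.2, 0.5, -3.7]
opening: 0.0208
grasp_force: 59.2
```

Call:
step_hand --motion "0,0,0.0009,0,0;0,0,0.0009,0,0"

```text
time: 6.68
ee_pos: [0.6066, -0.1585, 0.1475]
tcp_rot: [180.0, -0.0, 158.1]
wrist_force: [-1.1, 1.2, -3.0]
opening: 0.0204
grasp_force: 59.2
```

Scaled: 0.0007 m / 0.8 = 0.0009.

Call:
step_hand --motion "0,0,0.0009,0,0;0,0,0.0009,0,0"

```text
time: 6.85
ee_pos: [0.6067, -0.1585, 0.1471]
tcp_rot: [180.0, 0.0, 158.1]
wrist_force: [-3.2, 2.8, -0.9]
opening: 0.0207
grasp_force: 59.3
```

Call:
step_hand --motion "0,0,0.0009,0,0;0,0,0.0009,0,0"

```text
time: 7.02
ee_pos: [0.6067, -0.1585, 0.147]
tcp_rot: [180.0, 0.0, 158.1]
wrist_force: [-3.6, 2.8, 3.5]
opening: 0.0208
grasp_force: 59.9
```

Scaled: 0.0007 m / 0.8 = 0.0009.

Call:
step_hand --motion "0,0,0.0009,0,0;0,0,0.0009,0,0"

```text
time: 7.18
ee_pos: [0.6068, -0.1585, 0.147]
tcp_rot: [180.0, 0.1, 158.1]
wrist_force: [-5.2, 3.1, 8.6]
opening: 0.0203
grasp_force: 60.6
```

```bash
python3 -c "
from m import *
go(.6066,-.1585,.147)
import cv2
s=eyes.camera('side')
u,v=285,155
k=cv2.convertScaleAbs(cv2.resize(s[v:v+90,u:u+90],None,fx=6,fy=6,interpolation=2),alpha=1.5)
for i in range(0,90,10): cv2.putText(k,'|'+str(u+i),(i*6,10),0,.35,(0,255,255),1)
for j in range(10,90,10): cv2.putText(k,'-'+str(v+j),(0,j*6+6),0,.35,(0,255,255),1)
cv2.imwrite('pics/s4.png',k)"
```

```text
t 7.18 tcp [ 0.6068 -0.1585  0.147 ] rpy [1.7998e+02 8.0000e-02 1.5813e+02] shift [ 0.0001 -0.0001 -0.    ]
```

View pics/s4.png

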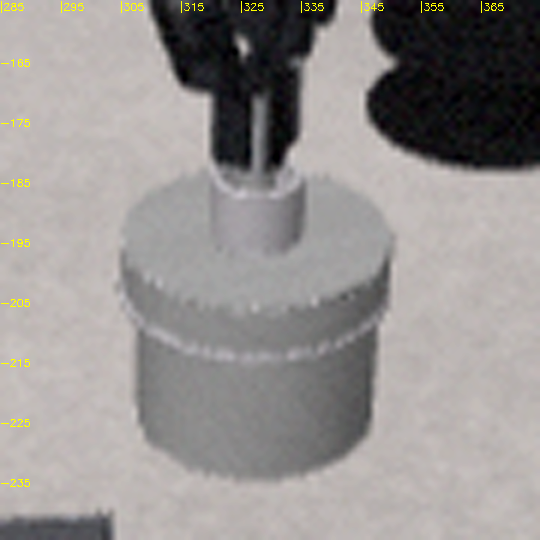

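The lids are seated: the flange ring lies level on the tin's rim at about (258,355), and contact came at z = 0.147 as expected. Next I'll relieve the push and open.

Scaled: -0.0012 m / 0.8 = -0.0015.

Call:
step_hand --motion "0,0,-0.0015,0,0;0,0,-0.0015,0,0"

```text
time: 7.4
ee_pos: [0.6067, -0.1585, 0.147]
tcp_rot: [180.0, 0.0, 158.1]
wrist_force: [-1.9, 3.1, 3.6]
opening: 0.0211
grasp_force: 59.9
```

Call:
step_hand --motion "0,0,0,0,0.03;0,0,0,0,0.05;0,0,0,0,0.085;0,0,0,0,0.085;0,0,0,0,0.085"

```text
time: 7.82
ee_pos: [0.6068, -0.1587, 0.1467]
tcp_rot: [-180.0, 0.0, 158.1]
wrist_force: [-0.2, -0.6, 0.2]
opening: 0.0765
grasp_force: 0.0
```

Call:
step_hand --motion "0,0,0,0,0.085;0,0,0,0,0.085"

```text
time: 7.98
ee_pos: [0.6068, -0.1586, 0.1467]
tcp_rot: [-180.0, 0.0, 158.1]
wrist_force: [1.0, 0.6, -0.9]
opening: 0.0849
grasp_force: 0.0
```

```bash
python3 -c "
from m import *
go(.6066,-.1585,.116)"
```

```text
t 7.98 tcp [ 0.6068 -0.1586  0.1467] rpy [-1.8000e+02  1.0000e-02  1.5812e+02] shift [0.0002 0.0001 0.0307]
```

Scaled: 0.0305 m / 0.8 = 0.0381, 0.0006 m / 0.8 = 0.0008.

Call:
step_hand --motion "0.0008,0.0005,0.0125,0,0.085;0.0008,0.0005,0.025,0,0.085;0.0008,0.0005,0.0381,0,0.085;0.0008,0.0005,0.0381,0,0.085"

```text
time: 8.32
ee_pos: [0.605, -0.1576, 0.1126]
tcp_rot: [-180.0, -0.2, 158.1]
wrist_force: [-0.1, 0.1, -0.8]
opening: 0.0851
grasp_force: 0.0
```

Call:
step_hand --motion "0,0,0,0,0.06;0,0,0,0,0.045;0,0,0,0,0.03;0,0,0,0,0.02" --grip_n 40

```text
time: 8.65
ee_pos: [0.6066, -0.1581, 0.1168]
tcp_rot: [180.0, 0.1, 158.1]
wrist_force: [-1.1, -1.7, 1.9]
opening: 0.038
grasp_force: 2.0
```

Call:
step_hand --motion "0,0,0,0,0.02;0,0,0,0,0.02;0,0,0,0,0.02"

```text
time: 8.9
ee_pos: [0.6067, -0.1581, 0.117]
tcp_rot: [180.0, 0.1, 158.1]
wrist_force: [-0.0, 0.7, 5.9]
opening: 0.0365
grasp_force: 40.5
```

```bash
python3 -c "
from m import *
go(.6066,-.1585,.116)
import cv2
s=eyes.camera('side')
u,v=285,145
k=cv2.convertScaleAbs(cv2.resize(s[v:v+90,u:u+90],None,fx=6,fy=6,interpolation=2),alpha=1.5)
cv2.imwrite('pics/s5.png',k)"
```

```text
t 8.9 tcp [ 0.6067 -0.1581  0.117 ] rpy [1.7999e+02 8.0000e-02 1.5812e+02] shift [-0.0001 -0.0004  0.001 ]
```

View pics/s5.png

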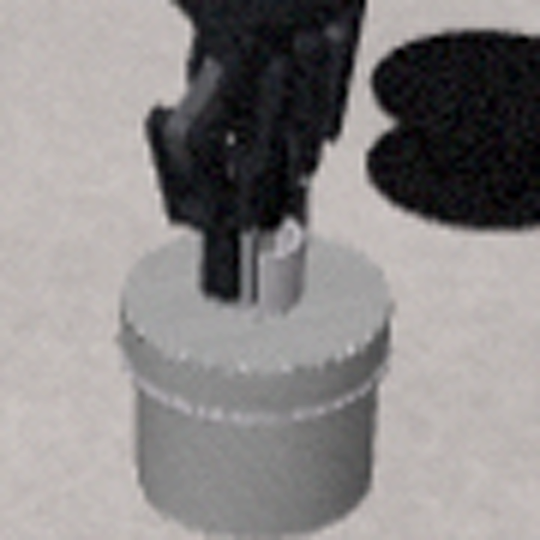

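The fingers hold the collar at about (255,270) with 40 N, and both lids still sit level. I'll lift gently, straight up.

Scaled: -0.004 m / 0.8 = -0.005, -0.003 m / 0.8 = -0.0038.

Call:
step_hand --motion "0,0,-0.0013,0,0.02;0,0,-0.0025,0,0.02;0,0,-0.0038,0,0.02;0,0,-0.005,0,0.02;0,0,-0.005,0,0.02"

```text
time: 9.37
ee_pos: [0.6062, -0.158, 0.1201]
tcp_rot: [-180.0, -0.0, 158.1]
wrist_force: [0.3, -0.8, -0.9]
opening: 0.0367
grasp_force: 40.0
```

Call:
step_hand --motion "0,0,-0.0038,0,0.02;0,0,-0.01,0,0.02;0,0,-0.0188,0,0.02;0,0,-0.0313,0,0.02;0,0,-0.0313,0,0.02"

```text
time: 9.78
ee_pos: [0.6071, -0.1582, 0.1481]
tcp_rot: [180.0, 0.2, 158.1]
wrist_force: [0.4, -1.0, -0.9]
opening: 0.0363
grasp_force: 40.1
```

Scaled: -0.045 m / 0.8 = -0.0563, -0.038 m / 0.8 = -0.0475.

Call:
step_hand --motion "0,0,-0.01,0,0.02;0,0,-0.0225,0,0.02;0,0,-0.035,0,0.02;0,0,-0.0475,0,0.02;0,0,-0.0563,0,0.02"

```text
time: 10.2
ee_pos: [0.6066, -0.1581, 0.192]
tcp_rot: [180.0, 0.1, 158.1]
wrist_force: [0.3, -0.2, -1.0]
opening: 0.0364
grasp_force: 40.1
```

Call:
step_hand --motion "0,0,-0.0125,0,0.02;0,0,-0.025,0,0.02;0,0,-0.035,0,0.02;0,0,-0.0413,0,0.02;0,0,-0.0413,0,0.02"

```text
time: 10.62
ee_pos: [0.6067, -0.1581, 0.2247]
tcp_rot: [180.0, 0.1, 158.1]
wrist_force: [0.2, -0.4, -0.9]
opening: 0.0366
grasp_force: 40.1
```

Call:
step_hand --motion "0,0,0,0,0.02;0,0,0,0,0.02;0,0,0,0,0.02"

```text
time: 10.87
ee_pos: [0.6061, -0.1579, 0.2225]
tcp_rot: [-180.0, -0.1, 158.1]
wrist_force: [0.4, -0.4, -1.6]
opening: 0.0364
grasp_force: 40.1
```

```bash
python3 -c "
from m import *
go(.6066,-.1585,.22)
import cv2
s=eyes.camera('side')
u,v=265,85
k=cv2.convertScaleAbs(cv2.resize(s[v:v+150,u:u+120],None,fx=4,fy=4,interpolation=2),alpha=1.5)
cv2.imwrite('pics/s6.png',k)"
```

```text
t 10.87 tcp [ 0.6061 -0.1579  0.2225] rpy [-1.7999e+02 -6.0000e-02  1.5812e+02] shift [-0.0007 -0.0003  0.0025]
```

View pics/s6.png

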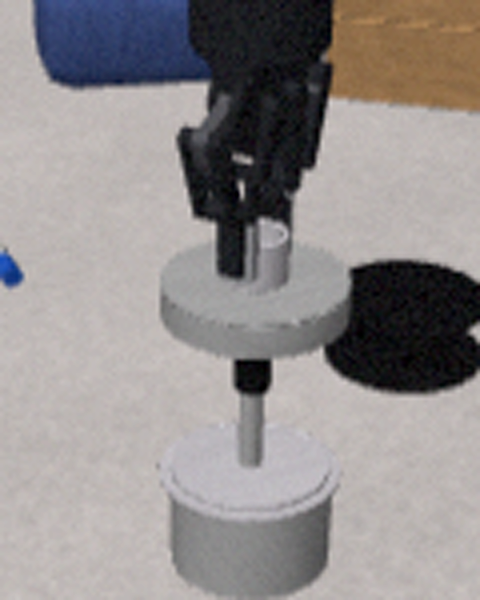

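The side view shows the outer lid held level at about (255,295), clear above the knob, and the inner lid seated flat on the tin at about (250,475). The lift was 105 mm, so the rim is about 119 mm above the inner lid's origin, against the 108 mm needed. I'll settle and hand in.

Call:
step_hand --motion "0,0,0,0,0.02;0,0,0,0,0.02;0,0,0,0,0.02;0,0,0,0,0.02;0,0,0,0,0.02"

```text
time: 11.33
ee_pos: [0.6063, -0.158, 0.2232]
tcp_rot: [-180.0, 0.0, 158.1]
wrist_force: [0.3, 0.2, -0.6]
opening: 0.0363
grasp_force: 40.1
```

```bash
python3 -c "
from workcell import bot, eyes
print(bot.job_done())"
```

```text
the job is handed in; nothing more can be done
None
```

The job is handed in at 11.3 s, though the hand-in returned no verdict: the inner lid is seated in the tin, and the gripper holds the outer lid level above it, with its rim about 11 mm above the top of the knob.

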